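# Add the fourth carton to the labelling clamp

## Task

Make room in the carton clamp and add the carton lying loose to the left of its mouth: press the clamp's thumb release and, keeping it down, push the sliding jaw all the way back to its end stop; push the loose carton end-on into the opened gap, parallel to the row, until its end meets the fence; then push the jaw up again, with the release let go, until the four cartons stand snug side by side. Only touch, press and push with the fingers: nothing is lifted or carried, the three cartons already in the row stay there, and the other things on the table are left where they are.

Things in the scene. Friction and masses are not known exactly. Their poses are not given: they have to be found in the camera images.
- clamp: Row clamp fixed on the table. Origin on the table in the corner of fixed jaw face (x=0) and fence (y=0). x runs along its toothed bar away from the robot, y left, z up. Rail (y -44..0, x -342..20 mm) carries the bar; fence 30 mm high; both jaws reach from the fence to y=105 mm, 30 mm high. Cartons lie at y>0, long side along y, one end at the fence, in a row from the fixed jaw towards -x.
- jaw (a joint): Sliding jaw, m: opening between the rubber jaw faces = 0.105 + value; 0.105 = at its end stop, jaw moved to clamp -x (towards the robot). Drags with 2 N. Towards opening the ratchet (6 mm pitch) locks it unless the release is held down; towards closing it clicks over the teeth at 5 to 7 N. Tight on four cartons: 0.033; it may settle back up to 6 mm to the next tooth.
- release (a joint): Thumb release rocker, rad: 0 to 0.12 at rest (as the pawl lies on the teeth), 0.34 fully down. Above 0.13 the pawl is clear of the teeth and the jaw slides. Spring: 2 N on the pad's middle at first, 5.6 N at the bottom; it springs back when let go. Press first, push after: pushing hard on the locked jaw binds the pawl.
- release_pad (a point): Middle of the top of the black ribbed thumb pad (36 mm along the bar, 34 across) on the jaw's carriage, 55 mm above the table at 0 rad; sinks 2.8 mm per 0.1 rad. It lies in a well open at both sides: head plate face 24 mm to clamp +x of this point, thumb wall face 18 mm to -x, both 72 mm high. A fingertip holding the pad down pushes the carriage back by the thumb wall.
- jaw_back (a point): Point on the sliding jaw plate's outer flat face (it faces clamp -x), 75 mm from the fence, 15 mm above the table: push here to clamp +x to close. Plate 12 mm thick to its rubber face, 30 mm high, free end 105 mm from the fence; within 53 mm of the fence a rib stands out 8 mm on this side.
- carton: The loose carton, 116 x 34.5 x 34.5 mm, about 32 g, lying on the table left of the clamp's mouth, its long side roughly along clamp y, its nearer end 30 to 70 mm beyond the jaws' free ends, its middle at clamp x -132 to -150 mm. Origin at the middle of its underside; x along its length.
- row_carton_0: Carton number 1 of the row, counted from the fixed jaw: same kind as the loose one, 116 x 34.5 x 34.5 mm, already lying in the clamp. Origin at the middle of its underside, x axis along its length. Stays in the row.
- row_carton_1: Carton number 2 of the row, counted from the fixed jaw: same kind as the loose one, 116 x 34.5 x 34.5 mm, already lying in the clamp. Origin at the middle of its underside, x axis along its length. Stays in the row.
- row_carton_2: Carton number 3 of the row, counted from the fixed jaw: same kind as the loose one, 116 x 34.5 x 34.5 mm, already lying in the clamp. Origin at the middle of its underside, x axis along its length. Stays in the row.
- red_bottle: Bystander: small lacquer bottle, 27 mm wide, 74 mm high, standing just left of the row's far end. Origin at the middle of its underside.
- brown_bottle: Bystander: small lacquer bottle, 27 mm wide, 74 mm high, standing left of the clamp's near end, outside the jaw's path. Origin at the middle of its underside.
- dark_carton: Bystander: dark carton 116 x 34.5 x 34.5 mm lying apart on the left of the table. Origin at the middle of its underside.
- white_carton: Bystander: carton 34 x 34 mm, 117 mm high, standing on the left of the table. Origin at the middle of its underside.
- roll: Bystander: roll of labels, 68 mm across, 26 mm high, lying to the right of the clamp. Origin at the middle of its underside.
- counter: Bystander: hand tally counter, 46 x 67 x 22 mm, to the right of the clamp's near end. Origin at the middle of its underside.
- pen: Bystander: thin pen, 145 mm long, 9 mm high, lying near the table's front edge on the left. Origin at its middle.
There are look-alikes about, which are no part of the job. Leave any purple look-alike of the row_carton_2 alone. What is shaped like the row_carton_0 but blue is not meant.

How it is judged:
By the outcome, as a careful person would: the job done as asked, in the order asked, and still so for the second after the job is handed in, with the robot touching nothing.
It also fails if it takes over 48 s, if anything falls off the work surface, if the arm or the gripper's body presses on something with over 40 N, if the wrist force passes 120 N, or if a joint passes its speed limit or range.

## Robot

A 6-joint arm with a two-finger parallel gripper is mounted at the origin on a cart in front of the work surface, level with it; the furniture and walls round the work are solid. World frame = base frame: x ahead of the robot, y to its left, z up, the work surface at z = 0. Lengths are in m, angles in rad, forces in N, time in s.
With the tool pointing down it reaches from about 0.35 to 0.775 m from the base axis. Payload 5.5 kg.
Tool frame: the origin (TCP) lies on the mounting face of the last link; the fingertips stand 173 mm ahead of it and the grasp point (between the pads) lies 155 mm ahead of it; z points along the fingers, y is the direction in which the jaws open and shut (so a half turn about z gives the same grasp; the last joint's range is limited). The gripper opens to 85 mm and grips with 20 to 120 N. Pads are 22 mm wide; open, the fingers measure 114 mm over their backs; the gripper's body (76 mm by 85 mm) begins 54 mm behind the grasp point. The pads swing forward as they close: fully open they stand 13 mm farther back than shut.
Start: joints at [-1.475, 0.313, 0.046, 1.304, 0, 1.431], TCP at [0.134, -0.559, 0.405] pointing down, gripper open.
Joint ranges: [-2.76, 2.76], [-0.86, 1.69], [-1.03, 1.26], [-2.2, 2.34], [-1.47, 1.5], [-3.14, 3.14]. Speed limits (rad/s): [2.57, 2.57, 3.14, 3.14, 3.14, 3.14].

## Interface

Orientations are given as a unit quaternion [w, x, y, z].
In Python, from workcell import * gives the robot as it stands. The module is installed in compiled form; this text tells all that it offers.
- The arm moves only by the shell command python3 -m crank 'ROWS' [FORCE]. ROWS is JSON, a list of rows, each a list of 7 numbers: the shift along the tool's x, y, z in mm, then the turn, a rotation vector about the tool's x, y, z in degrees, then the opening, from 0 (shut) to 1 (fully open). A call has exactly 8 rows; each row shifts and turns the commanded pose from where the row before left it, along the tool's axes as they then stand; what a row does not reach is not made up. A row lasts 1/8 s, in which the tool goes at most 62.5 mm and 10.7 degrees, less where a joint would pass 70% of its speed; a pose out of reach is approached as far as the arm can. A call with a gripper value outside its range is refused whole. The fingers move at their own pace and stop on an object; FORCE is the grip in N (left out, the last holds). Time passes only in rows, so rows that do not move let the fingers close, or fill a call up. It gives the time, the measured TCP pose, the force and the opening at its end, in the units of the state.
- get_state(): the state, without advancing time (a new reading comes with each control period).
- read_camera(name): name is "scene" or "top"; returns the picture (400x640x3 uint8, blue, green, red); there is no depth.
- calibration(name): a dict with "fx", "fy", "cx", "cy" (pixels), "k1" (the pictures are not rectified: a ray, as slopes to the right and down, at radius r is drawn at 1 + k1 r^2 times it, then the intrinsics apply), "extrinsics" (4x4, takes a point from world to camera coordinates). Camera axes: x right, y down, z forward; pixel columns grow to the right and rows downward; lengths in m; the calibration is good to about 2 mm. A picture is of the moment at which its call begins. calibration takes no time and is no camera call.
- hand_in(): hands the job in, once; it reports no verdict.
The state is a dict: "clock": time; "joint_pos": joint angles; "qvel": joint speeds; "tau": joint torques, N m; "tcp_pos": TCP position; "orientation": TCP orientation; "wrist_force": force on the tool from outside, world axes, zero at the start; "ft_torque": the same for the moment, N m; "finger_gap": finger opening in m.
Only numpy, scipy, OpenCV 4.12 (cv2) and the standard library are available. Lean on these libraries where they do the work, as an engineer would, in place of code of your own. Each camera call takes 0.05 s, during which the arm holds its last target.

## Working session

There is one attempt and no reset: what is moved stays moved. The work goes in short steps, Python scripts to look and compute and a shell command to move; the robot and the scene stay as the last step left them, time stands still between calls to the robot, and variables do not carry over. Pictures are saved under pics/ and viewed, and the job is handed in when it is done.

```bash
mkdir -p pics
python3 - <<'E'
from workcell import *
import cv2
for n in("scene","top"):
    im=read_camera(n); cv2.imwrite(f"pics/{n}0.png",im)
    c=calibration(n); print(n,{k:(v if k!='extrinsics' else [[round(float(a),4) for a in r] for r in v]) for k,v in c.items()})
s=get_state(); print({k:(v if not hasattr(v,'round') else v.round(3)) for k,v in s.items()})
E
```

```text
scene {'fx': 518.0495965816922, 'fy': 518.0495965816922, 'cx': 311.56571144086604, 'cy': 201.10370372251745, 'k1': 0.022147155009854768, 'extrinsics': [[-0.5022, -0.8647, -0.0089, 0.3025], [-0.3421, 0.2081, -0.9163, 0.2518], [0.7942, -0.4571, -0.4003, 1.0936], [0.0, 0.0, 0.0, 1.0]]}
top {'fx': 400.61222380654095, 'fy': 400.61222380654095, 'cx': 316.07547606938095, 'cy': 206.41168461006822, 'k1': -0.055836833516499186, 'extrinsics': [[-0.0271, -0.9995, 0.0136, 0.0234], [-0.9939, 0.0255, -0.1075, 0.531], [0.1071, -0.0164, -0.9941, 1.2666], [0.0, 0.0, 0.0, 1.0]]}
{'clock': 0.1, 'joint_pos': array([-1.475,  0.314,  0.045,  1.304,  0.   ,  1.431]), 'qvel': array([ 0.   , -0.002,  0.002,  0.001,  0.001, -0.   ]), 'tau': array([ 2.0000e-03, -4.8172e+01,  2.9924e+01,  1.3000e-02, -0.0000e+00,
       -0.0000e+00]), 'tcp_pos': array([ 0.134, -0.559,  0.404]), 'orientation': array([-0.001,  0.993,  0.118,  0.   ]), 'wrist_force': array([ 0.736, -0.802,  0.842]), 'ft_torque': array([-0.   ,  0.009,  0.032]), 'finger_gap': 0.08547895215067583}
```

View pics/scene0.png

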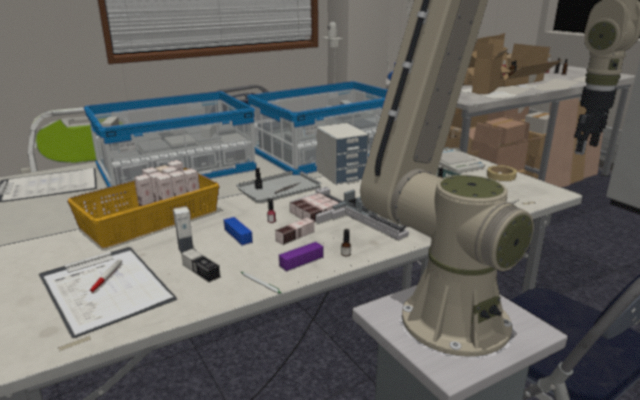

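View pics/top0.png

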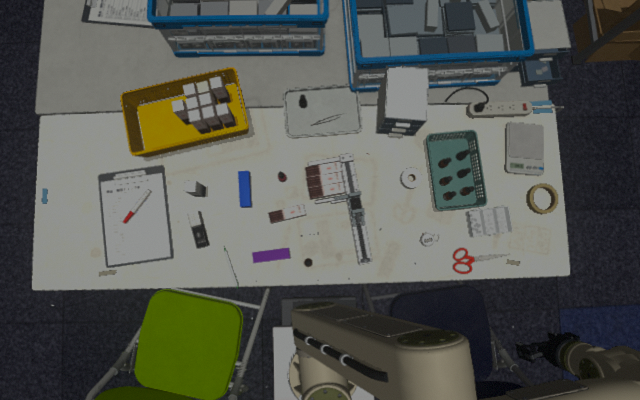

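The top view shows the clamp at about (330-365, 160-262), the loose pink-and-brown carton at (287,213), the purple look-alike at (271,255) and the blue one at (245,189). I'll enlarge the area.

Run:
```python
import cv2
im=cv2.imread("pics/top0.png"); c=im[145:275,240:380]; cv2.imwrite("pics/crop0.png",cv2.resize(c,None,fx=5.6,fy=4.6*1.0 if 0 else 4.6,interpolation=cv2.INTER_CUBIC)[:600,:800])
im=cv2.imread("pics/scene0.png"); c=im[180:270,260:420]; cv2.imwrite("pics/crop1.png",cv2.resize(c,None,fx=5,fy=5,interpolation=cv2.INTER_CUBIC))
```

```text
(no output)
```

View pics/crop0.png

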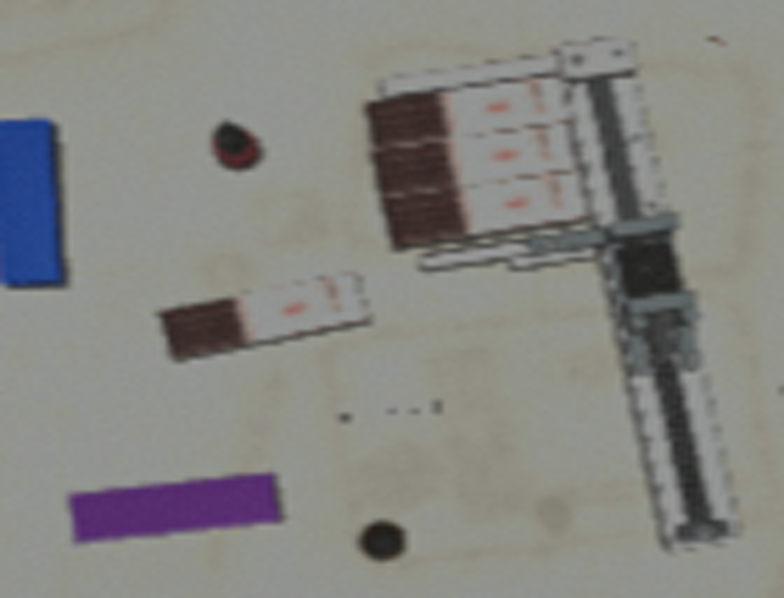

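View pics/crop1.png

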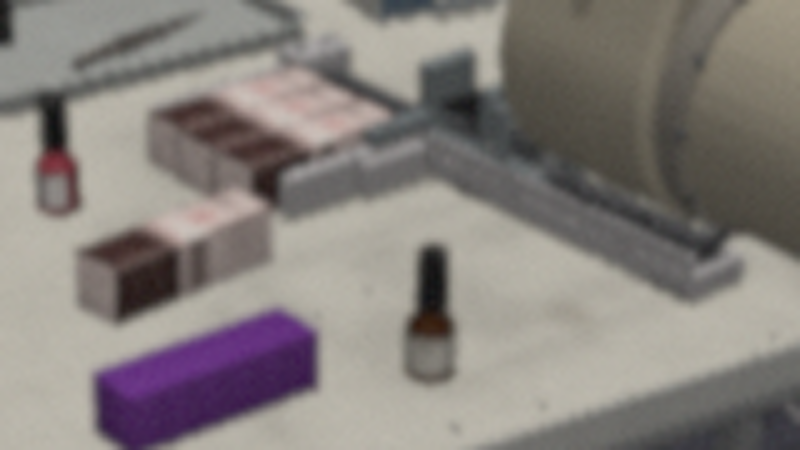

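The crops confirm which objects are meant. The loose carton (pink and brown, crop 160-370 × 270-360) is the only one left of the mouth with the row's print, while the purple and blue ones are look-alikes. The black thumb pad is at crop (648,268). Next I'll measure.

```bash
cat > h.py <<'E'
import numpy as np, cv2
from workcell import *
def ray(n,uv):
    c=calibration(n);E=np.array(c['extrinsics'])
    K=np.array([[c['fx'],0,c['cx']],[0,c['fy'],c['cy']],[0,0,1.]])
    p=cv2.undistortPoints(np.array(uv,float).reshape(-1,1,2),K,np.array([c['k1'],0,0,0.])).reshape(-1,2)
    d=np.c_[p,np.ones(len(p))]@E[:3,:3]; o=-E[:3,:3].T@E[:3,3]
    return o,d
def plane(n,uv,z):
    o,d=ray(n,uv); t=(z-o[2])/d[:,2]; return o+t[:,None]*d
def proj(n,P):
    c=calibration(n);E=np.array(c['extrinsics'])
    K=np.array([[c['fx'],0,c['cx']],[0,c['fy'],c['cy']],[0,0,1.]])
    return cv2.projectPoints(np.array(P,float).reshape(-1,1,3),cv2.Rodrigues(E[:3,:3])[0],E[:3,3],K,np.array([c['k1'],0,0,0.]))[0].reshape(-1,2)
E
python3 - <<'E'
from h import *
im=cv2.imread("pics/top0.png").astype(int); B,G,R=im[...,0],im[...,1],im[...,2]
sub=im[145:275,240:380]
m=((R-B>8)&(R<110)&(R-G>8)).astype(np.uint8)
m[:145]=0;m[275:]=0;m[:,:240]=0;m[:,380:]=0
n,l,st,ce=cv2.connectedComponentsWithStats(m,connectivity=8)
for i in range(1,n):
    if st[i,4]>25:
        print(st[i],ce[i].round(1)); ys,xs=np.nonzero(l==i)
        # interior: grow half pixel
        r=cv2.minAreaRect(np.c_[xs,ys].astype(np.float32)); bp=cv2.boxPoints(r); print(r, (plane("top",bp,.0345)*1000).round(1)[:,:2].tolist())
f=lambda u,v:(240+(u+.5)/5.6-.5,145+(v+.5)/4.6-.5)
for nm,uv,z in [("row far L",(368,104),.0345),("row near L",(394,248),.0345),("row brown R far",(442,93),.0345),("brown R near",(466,235),.0345),("loose BL",(172,360),.0345),("loose TL",(160,313),.0345),("loose TR",(358,272),.0345),("loose BR",(370,320),.0345),("brown-end near",(250,343),.0345),("brown far",(237,297),.0345),
 ("rail end L",(668,548),.03),("rail end R",(740,535),.03),("jaw free end outer",(422,270),.03),("jaw end inner",(420,258),.03),("pad c",(648,268),.052),("headplate",(645,224),.072),("wall",(662,299),.072),("fixed jaw end",(382,85),.03),("red",(232,135),.074),("brown",(382,540),.074),("purpleTR",(274,474),.0345),("purpleBR",(283,520),.0345),("row near R",(588,222),.0345),("row far R",(560,80),.0345)]:
    print(nm,np.round(f(*uv),1),(plane("top",[f(*uv)],z)*1000).round(1)[0])
E
```

```text
[306 165  17  33 415] [313.8 181.4]
((313.54156494140625, 181.4437713623047), (31.497623443603516, 13.894556045532227), 81.46923065185547) [[660.9, 44.2], [666.7, -0.7], [564.0, -12.9], [558.4, 31.6]]
[278 173   8   9  36] [282.1 177.7]
((281.84478759765625, 177.36209106445312), (7.242117881774902, 7.613508701324463), 68.19859313964844) [[635.1, 133.6], [643.8, 110.5], [621.5, 102.2], [612.8, 125.2]]
[269 210  16  13 135] [276.2 215.8]
((276.2941589355469, 215.676513671875), (10.186494827270508, 13.339459419250488), 75.96376037597656) [[515.5, 162.4], [524.8, 120.7], [492.8, 113.4], [483.5, 155.0]]
row far L [305.3 167.2] [659.8  41.1  34.5]
row near L [309.9 198.5] [556.8  28.6  34.5]
row brown R far [318.5 164.8] [666.7  -2.1  34.5]
brown R near [322.8 195.7] [565.  -13.1  34.5]
loose BL [270.3 222.9] [481.5 157.4  34.5]
loose TL [268.2 212.7] [514.5 163.8  34.5]
loose TR [303.5 203.7] [540.4  49.7  34.5]
loose BR [305.7 214.2] [506.5  43.6  34.5]
brown-end near [284.2 219.2] [492.2 112.6  34.5]
brown far [281.9 209.2] [524.6 119.5  34.5]
rail end L [358.9 263.7] [ 343.9 -122.1   30. ]
rail end R [371.7 260.9] [ 351.6 -163.6   30. ]
jaw free end outer [314.9 203.3] [541.4  12.8  30. ]
jaw end inner [314.6 200.7] [549.9  13.7  30. ]
pad c [355.3 202.9] [ 537.  -115.3   52. ]
headplate [354.8 193.3] [ 565.  -112.5   72. ]
wall [357.8 209.6] [ 513.3 -120.1   72. ]
fixed jaw end [307.8 163.1] [674.3  32.6  30. ]
red [281. 174.] [631.9 117.6  74. ]
brown [307.8 262. ] [355.3  40.3  74. ]
purpleTR [288.5 247.7] [401.1 100.8  34.5]
purpleBR [290.1 257.7] [369.3  96.3  34.5]
row near R [344.6 192.9] [572.4 -83.9  34.5]
row far R [339.6 162. ] [674.4 -71.1  34.5]
```

```bash
cat > fit.py <<'E'
from h import *
W=np.array([[660.5,43],[558,30],[343.9,-122.1],[351.6,-163.6],[674.4,-71.1],[572.4,-83.9]])
C=np.array([[0,116],[-103.5,116],[-342,0],[-342,-44],[0,0],[-103.5,0]],float)
def rigid(C,W):
    a,b=C.mean(0),W.mean(0);H=(C-a).T@(W-b);th=np.arctan2(H[0,1]-H[1,0],H[0,0]+H[1,1])
    R=np.array([[np.cos(th),-np.sin(th)],[np.sin(th),np.cos(th)]]);return th,R,b-R@a
E
python3 - <<'E'
from fit import *
th,R,t=rigid(C,W); print(np.degrees(th),t.round(1)); print((C@R.T+t-W).round(1).tolist())
im=cv2.imread("pics/top0.png"); s=5.0
x0,y0=290,150
c=cv2.resize(im[150:270,290:390],None,fx=s,fy=s,interpolation=cv2.INTER_CUBIC)
def dr(pts,z,col):
    P=np.c_[np.array(pts)@R.T+t,np.full(len(pts),z)]/1000
    p=((proj("top",P)-[x0,y0]+.5)*s-.5).round().astype(int); cv2.polylines(c,[p],True,col,1)
dr([[0,0],[0,116],[-103.5,116],[-103.5,0]],34.5,(0,255,0))
dr([[20,0],[-342,0],[-342,-44],[20,-44]],30,(0,255,255))
dr([[0,0],[0,105]],30,(255,0,0))
cv2.imwrite("pics/ov0.png",c)
E
```

```text
8.764332083101204 [678.3 -69.6]
[[0.2, 2.0], [0.4, -0.7], [-3.6, 0.4], [-4.6, -1.6], [3.9, 1.5], [3.6, -1.5]]
```

View pics/ov0.png

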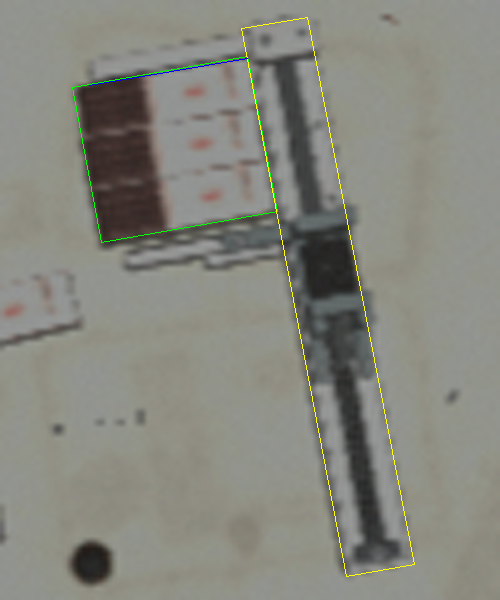

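Run:
```python
from fit import *
im=cv2.imread("pics/top0.png"); s=10
def crop(x0,y0,x1,y1,name):
    c=im[y0:y1,x0:x1].astype(float); lo,hi=np.percentile(c,1),np.percentile(c,99.5)
    c=np.clip((c-lo)/(hi-lo)*255,0,255).astype(np.uint8)
    c=cv2.resize(c,None,fx=s,fy=s,interpolation=cv2.INTER_CUBIC)
    for k in range(0,x1-x0,10): cv2.putText(c,str(x0+k),(k*s,10),0,.35,(0,0,255),1); cv2.line(c,(k*s,0),(k*s,4),(0,0,255))
    for k in range(0,y1-y0,10): cv2.putText(c,str(y0+k),(0,k*s+4),0,.35,(0,0,255),1)
    cv2.imwrite(name,c)
crop(300,155,375,215,"pics/z1.png"); crop(335,210,395,270,"pics/z2.png")
```

```text
(no output)
```

View pics/z1.png

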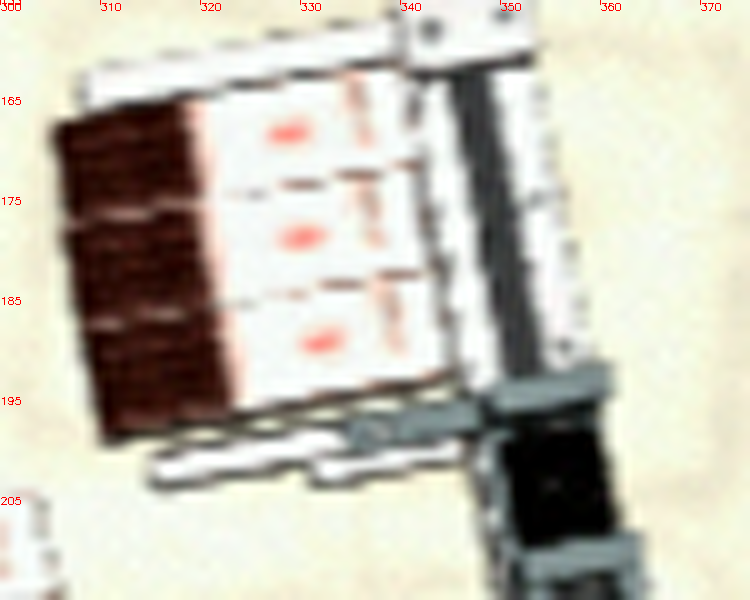

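View pics/z2.png

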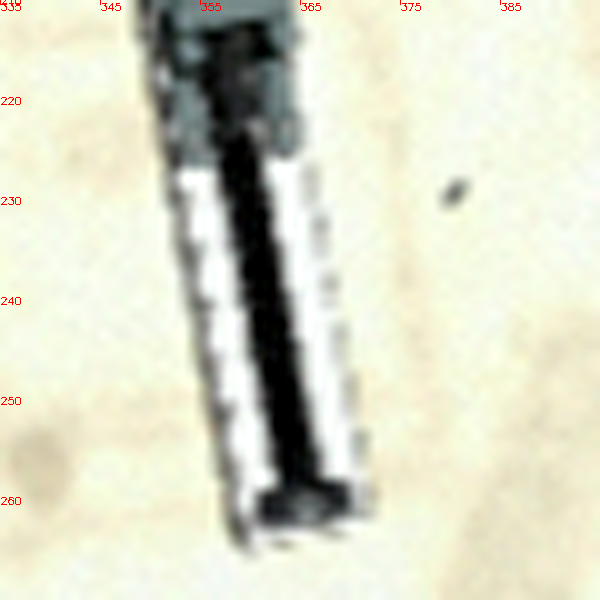

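Run:
```python
from fit import *
o,d=ray("top",[(0,0)]); print("cam",o.round(3))
g=lambda x,y,x0,y0:(x0+x/10-.45,y0+y/10-.45)
for z in (.0,.03):
  a=plane("top",[g(413,80,300,155),g(455,375,300,155),g(170,180,335,210),g(240,540,335,210)],z)*1000
  v=a[3]-a[0]; print(z,a.round(1)[:,:2].tolist(),np.degrees(np.arctan2(v[1],v[0]))-180)
# carton seams, row brown lines
q=lambda *p:(plane("top",[g(x,y,300,155) for x,y in p],.0345)*1000)
for nm,p in [("left edge",((55,125),(105,440))),("near edge",((105,440),(450,375))),("seam2",((90,327),(440,268))),("seam1",((70,222),(430,162))),("brown/pink",((190,100),(237,405))),("far",((55,122),(400,62)))]:
  a=q(*p);v=a[1]-a[0];print(nm,a.round(1)[:,:2].tolist(),np.degrees(np.arctan2(v[1],v[0])),np.linalg.norm(v))
a=plane("top",[g(*p,300,155) for p in ((502,440),(600,430),(615,535),(515,545))],.0535)*1000; print("pad",a.round(1)[:,:2].tolist(),a.mean(0).round(1))
a=plane("top",[g(*p,300,155) for p in ((495,405),(605,390),(490,380),(605,368),(527,555),(640,538),(525,580),(638,560))],.072)*1000; print("plates72",a.round(1)[:,:2].tolist())
a=plane("top",[g(*p,300,155) for p in ((150,460),(340,428),(153,488),(310,462),(318,485),(460,460))],.03)*1000; print("jaw30",a.round(1)[:,:2].tolist())
```

```text
cam [0.393 0.031 1.316]
0.0 [[680.0, -78.0], [579.9, -88.6], [461.5, -105.9], [343.4, -124.6]] -352.127986558914
0.03 [[673.5, -75.6], [575.7, -85.9], [459.9, -102.8], [344.5, -121.0]] -352.127986558914
left edge [[660.4, 41.9], [556.7, 28.2]] -172.50946517763066 104.56586306103227
near edge [[556.7, 28.2], [575.1, -83.8]] -80.69713004474866 113.56732399146506
seam2 [[593.7, 32.2], [610.2, -81.8]] -81.74851957824818 115.16138816618
seam1 [[628.3, 37.8], [645.2, -79.8]] -81.80096799255487 118.77499705603304
brown/pink [[667.6, -2.3], [567.0, -14.6]] -172.98260999643483 101.33857680140997
far [[661.4, 41.8], [678.6, -71.1]] -81.33942698922883 114.29655977177464
pad [[551.1, -98.0], [553.5, -129.4], [519.8, -132.8], [517.4, -100.9]] [ 535.5 -115.3   53.5]
plates72 [[559.9, -94.3], [563.8, -129.1], [567.8, -93.0], [570.8, -129.4], [512.4, -102.6], [516.8, -138.2], [504.5, -101.7], [509.9, -137.3]]
jaw30 [[550.4, 13.9], [559.3, -48.0], [541.3, 13.1], [548.4, -37.9], [540.9, -40.2], [547.9, -86.5]]
```

```bash
cat > go.py <<'E'
import sys
from h import *
from scipy.spatial.transform import Rotation as Rn
TH=np.radians(7.9);O=np.array([676.,-73.])
RC=np.array([[np.cos(TH),-np.sin(TH)],[np.sin(TH),np.cos(TH)]])
def c2w(p): return RC@np.array(p[:2])+O
def w2c(p): return RC.T@(np.array(p[:2])-O)
def rot():
    q=np.array(get_state()['orientation']);return Rn.from_quat([q[1],q[2],q[3],q[0]]).as_matrix()
def show():
    s=get_state();p=np.array(s['tcp_pos'])*1000;R=rot()
    psi=np.degrees(np.arctan2(R[1,0],R[0,0]))
    print("t",round(s['clock'],2),"tip",p.round(1),"clamp",w2c(p).round(1),"psi",round(psi,2),"tilt",R[:2,2].round(4),"F",np.round(s['wrist_force'],1),"gap",round(s['finger_gap']*1000,1),"j",np.round(s['joint_pos'],2))
def plan(target,psi):
    """target TCP world mm; shift in tool axes after turning to psi"""
    s=get_state();p=np.array(s['tcp_pos'])*1000;R=rot();a=np.radians(psi)
    Rt=np.c_[[np.cos(a),np.sin(a),0],[np.sin(a),-np.cos(a),0],[0,0,-1]]
    print("turn rv deg",np.degrees(Rn.from_matrix(R.T@Rt).as_rotvec()).round(2),"shift",(Rt.T@(np.array(target)-p)).round(1))
E
python3 - <<'E'
from go import *
show(); plan([535.4,-115.3,300],7.9); print(w2c([535.4,-115.3]),w2c([510.7,103.6]),w2c([355,40]),w2c([632,118]))
E
```

```text
t 0.1 tip [ 134.3 -558.9  403.9] clamp [-603.3 -406.9] psi 13.51 tilt [-0.0002  0.0016] F [ 0.7 -0.8  0.8] gap 85.5 j [-1.47  0.31  0.05  1.3   0.    1.43]
turn rv deg [-0.09 -0.01  5.61] shift [ 458.3 -384.3  103.9]
[-145.07953483  -22.57384712] [-139.45850744  197.64355467] [-302.422304    156.04726862] [-17.33050809 195.2348675 ]
```

```bash
python3 -m crank '[[0,0,0,0,0,5.6,0],[40,-34,0,0,0,0,0],[40,-34,0,0,0,0,0],[40,-34,0,0,0,0,0],[40,-34,0,0,0,0,0],[40,-34,0,0,0,0,0],[40,-34,0,0,0,0,0],[40,-34,0,0,0,0,0]]' 40
python3 - <<'E'
from go import *
show(); plan([535.4,-115.3,260],7.9)
E
```

```text
clock: 1.1
tcp_pos: [0.3797, -0.2833, 0.4045]
orientation: [-0.0, 0.998, 0.069, -0.0]
wrist_force: [0.6, -1.0, 0.0]
finger_gap: 0.0
t 1.1 tip [ 379.7 -283.3  404.5] clamp [-322.4 -167.6] psi 7.9 tilt [-0.0002  0.0001] F [ 0.6 -1.   0. ] gap 0.0 j [-0.81  0.12 -0.2   1.25 -0.    2.19]
turn rv deg [-0.01  0.01 -0.  ] shift [ 177.3 -145.1  144.5]
```

```bash
python3 -m crank '[[35,-29,0,0,0,0,0],[35,-29,0,0,0,0,0],[35,-29,20,0,0,0,0],[35,-29,20,0,0,0,0],[37,-29,20,0,0,0,0],[0,0,30,0,0,0,0],[0,0,30,0,0,0,0],[0,0,20,0,0,0,0]]'
python3 - <<'E'
from go import *
show(); plan([535.4,-115.3,260],7.9)
for n in("scene","top"):
    im=read_camera(n); cv2.imwrite(f"pics/{n}1.png",im)
im=cv2.imread("pics/top1.png")[150:270,280:390];cv2.imwrite("pics/t1c.png",cv2.resize(im,None,fx=5,fy=5,interpolation=cv2.INTER_CUBIC))
im=cv2.imread("pics/scene1.png")[140:270,260:420];cv2.imwrite("pics/s1c.png",cv2.resize(im,None,fx=4.5,fy=4.5,interpolation=cv2.INTER_CUBIC))
E
```

```text
clock: 2.1
tcp_pos: [0.5337, -0.1163, 0.2626]
orientation: [-0.001, 0.998, 0.069, -0.001]
wrist_force: [0.2, -0.3, 0.1]
finger_gap: -0.0001
t 2.1 tip [ 533.7 -116.3  262.6] clamp [-146.9  -23.4] psi 7.94 tilt [-0.0025  0.0008] F [ 0.2 -0.3  0.1] gap -0.1 j [-0.36  0.34 -0.27  0.96 -0.    2.64]
turn rv deg [-0.07  0.14  0.04] shift [ 1.8 -0.8  2.6]
```

View pics/s1c.png

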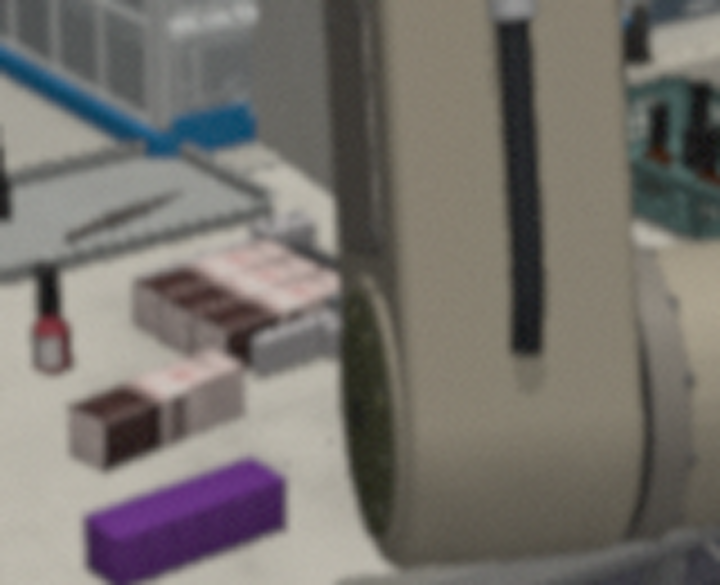

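View pics/t1c.png

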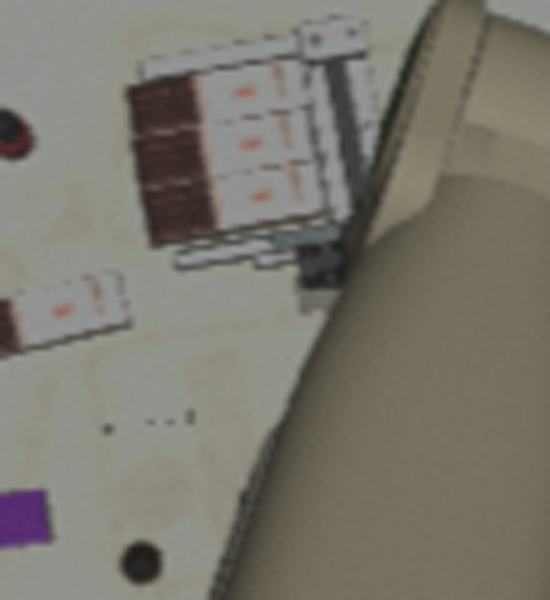

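```bash
python3 -m crank '[[0,0,0,0,0,0,0],[0,0,7,0,0,0,0],[0,0,10,0,0,0,0],[0,0,7,0,0,0,0],[0,0,4,0,0,0,0],[0,0,2,0,0,0,0],[0,0,0,0,0,0,0],[0,0,0,0,0,0,0]]'
python3 - <<'E'
from go import *
show(); plan([535.4,-115.3,224],7.9)
E
```

```text
clock: 3.2
tcp_pos: [0.5344, -0.1169, 0.2349]
orientation: [0.0, 0.998, 0.069, 0.0]
wrist_force: [0.2, -0.8, 0.2]
finger_gap: 0.0001
t 3.2 tip [ 534.4 -116.9  234.9] clamp [-146.3  -24. ] psi 7.91 tilt [ 0.0004 -0.0003] F [ 0.2 -0.8  0.2] gap 0.1 j [-0.36  0.37 -0.31  0.89 -0.    2.64]
turn rv deg [ 0.02 -0.02  0.01] shift [ 1.2 -1.5 10.9]
```

```bash
python3 -m crank '[[1,-1.5,3,0,0,0,0],[0,0,3,0,0,0,0],[0,0,2,0,0,0,0],[0,0,0,0,0,0,0],[0,0,2,0,0,0,0],[0,0,0,0,0,0,0],[0,0,0,0,0,0,0],[0,0,0,0,0,0,0]]'
python3 - <<'E'
from go import *
show()
E
```

```text
clock: 4.2
tcp_pos: [0.5354, -0.1152, 0.2253]
orientation: [0.0, 0.998, 0.069, 0.001]
wrist_force: [0.7, 0.7, 6.0]
finger_gap: 0.0002
t 4.2 tip [ 535.4 -115.2  225.3] clamp [-145.   -22.5] psi 7.92 tilt [ 0.0015 -0.0001] F [0.7 0.7 6. ] gap 0.2 j [-0.36  0.38 -0.32  0.87  0.    2.64]
```

```bash
python3 -m crank '[[0,0,1,0,0,0,0],[0,0,0,0,0,0,0],[0,0,0,0,0,0,0],[0,0,0,0,0,0,0],[0,0,0,0,0,0,0],[0,0,0,0,0,0,0],[0,0,0,0,0,0,0],[0,0,0,0,0,0,0]]'
python3 - <<'E'
from go import *
show();show();show()
E
```

```text
clock: 5.2
tcp_pos: [0.5357, -0.1152, 0.2246]
orientation: [0.0, 0.998, 0.069, 0.001]
wrist_force: [0.3, 2.0, 6.7]
finger_gap: -0.0003
t 5.2 tip [ 535.7 -115.2  224.6] clamp [-144.7  -22.5] psi 7.93 tilt [0.0025 0.0001] F [0.3 2.  6.7] gap -0.3 j [-0.36  0.38 -0.32  0.87  0.    2.64]
t 5.2 tip [ 535.7 -115.2  224.6] clamp [-144.7  -22.5] psi 7.93 tilt [0.0025 0.0001] F [0.3 2.  6.7] gap -0.3 j [-0.36  0.38 -0.32  0.87  0.    2.64]
t 5.2 tip [ 535.7 -115.2  224.6] clamp [-144.7  -22.5] psi 7.93 tilt [0.0025 0.0001] F [0.3 2.  6.7] gap -0.3 j [-0.36  0.38 -0.32  0.87  0.    2.64]
```

```bash
python3 -m crank '[[0,0,2,0,0,0,0],[0,0,0,0,0,0,0],[0,0,0,0,0,0,0],[0,0,0,0,0,0,0],[0,0,0,0,0,0,0],[0,0,0,0,0,0,0],[0,0,0,0,0,0,0],[0,0,0,0,0,0,0]]'
python3 - <<'E'
from go import *
show()
E
```

```text
clock: 6.2
tcp_pos: [0.536, -0.1152, 0.2229]
orientation: [0.0, 0.998, 0.069, 0.002]
wrist_force: [1.0, 3.0, 6.9]
finger_gap: -0.0003
t 6.2 tip [ 536.  -115.2  222.9] clamp [-144.5  -22.5] psi 7.94 tilt [0.0034 0.0001] F [1.  3.  6.9] gap -0.3 j [-0.36  0.38 -0.32  0.86  0.    2.64]
```

```bash
python3 -m crank '[[0,0,1.5,0,0,0,0],[0,0,1.5,0,0,0,0],[0,0,0,0,0,0,0],[-2,0,0,0,0,0,0],[-2,0,0,0,0,0,0],[-2,0,0,0,0,0,0],[-2,0,0,0,0,0,0],[-2,0,0,0,0,0,0]]'
python3 - <<'E'
from go import *
show()
E
```

```text
clock: 7.2
tcp_pos: [0.5268, -0.1165, 0.221]
orientation: [0.0, 0.998, 0.069, 0.003]
wrist_force: [2.1, 3.9, 12.4]
finger_gap: 0.0001
t 7.2 tip [ 526.8 -116.5  221. ] clamp [-153.8  -22.6] psi 7.95 tilt [0.0061 0.0001] F [ 2.1  3.9 12.4] gap 0.1 j [-0.37  0.37 -0.35  0.84  0.    2.64]
```

```bash
python3 -m crank '[[-1,0,-1,0,0,0,0],[-2,0,0,0,0,0,0],[-2,0,0,0,0,0,0],[-2,0,0,0,0,0,0],[-2,0,0,0,0,0,0],[-2,0,0,0,0,0,0],[-2,0,0,0,0,0,0],[-2,0,0,0,0,0,0]]'
python3 - <<'E'
from go import *
show()
im=read_camera("top");cv2.imwrite("pics/top2.png",im)
im=im[150:270,280:390];cv2.imwrite("pics/t2c.png",cv2.resize(im,None,fx=5,fy=5,interpolation=cv2.INTER_CUBIC))
E
```

```text
clock: 8.2
tcp_pos: [0.5115, -0.1187, 0.2212]
orientation: [0.0, 0.998, 0.069, 0.002]
wrist_force: [1.6, 1.9, 8.2]
finger_gap: 0.0001
t 8.2 tip [ 511.5 -118.7  221.2] clamp [-169.2  -22.7] psi 7.94 tilt [ 0.0045 -0.0002] F [1.6 1.9 8.2] gap 0.1 j [-0.38  0.35 -0.39  0.83  0.    2.62]
```

View pics/t2c.png

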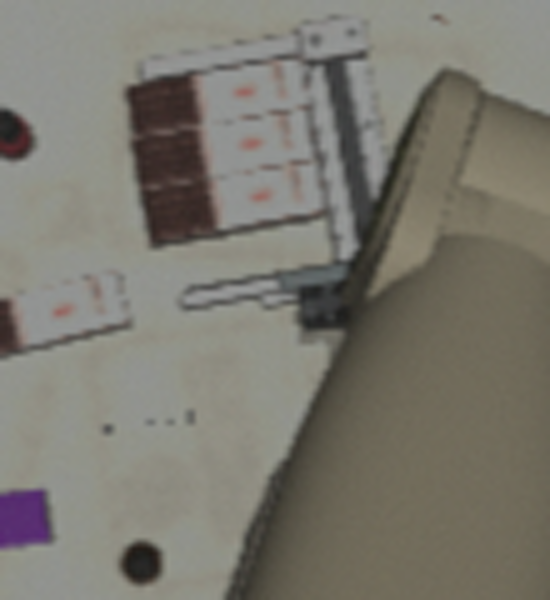

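The jaw is sliding back with its plate now at crop (185-280, 270-305). The row is undisturbed.

```bash
python3 -m crank '[[-4,0,0,0,0,0,0],[-5,0,0,0,0,0,0],[-5,0,0,0,0,0,0],[-5,0,0,0,0,0,0],[-5,0,0,0,0,0,0],[-5,0,0,0,0,0,0],[-5,0,0,0,0,0,0],[-5,0,0,0,0,0,0]]'
python3 - <<'E'
from go import *
show()
E
```

```text
clock: 9.25
tcp_pos: [0.4729, -0.1243, 0.2212]
orientation: [0.001, 0.998, 0.069, 0.002]
wrist_force: [2.1, 2.3, 9.0]
finger_gap: -0.0001
t 9.25 tip [ 472.9 -124.3  221.2] clamp [-208.2  -22.9] psi 7.93 tilt [ 0.0047 -0.0008] F [2.1 2.3 9. ] gap -0.1 j [-0.42  0.29 -0.48  0.81  0.    2.58]
```

```bash
python3 -m crank '[[-5,0,0,0,0,0,0],[-5,0,0,0,0,0,0],[-5,0,0,0,0,0,0],[-5,0,0,0,0,0,0],[-5,0,0,0,0,0,0],[-5,0,0,0,0,0,0],[-4,0,0,0,0,0,0],[-3,0,0,0,0,0,0]]'
python3 - <<'E'
from go import *
show()
E
```

```text
clock: 10.25
tcp_pos: [0.4379, -0.1297, 0.222]
orientation: [0.0, 0.998, 0.069, 0.005]
wrist_force: [8.1, 5.4, 11.6]
finger_gap: -0.0001
t 10.25 tip [ 437.9 -129.7  222. ] clamp [-243.7  -23.4] psi 7.95 tilt [ 0.0099 -0.0001] F [ 8.1  5.4 11.6] gap -0.1 j [-0.47  0.23 -0.55  0.78  0.    2.54]
```

```bash
python3 -m crank '[[-1,0,0,0,0,0,0],[-1,0,0,0,0,0,0],[-1,0,0,0,0,0,0],[-1,0,0,0,0,0,0],[0,0,0,0,0,0,0],[0,0,0,0,0,0,0],[0,0,0,0,0,0,0],[0,0,0,0,0,0,0]]'
python3 - <<'E'
from go import *
show()
im=read_camera("top");cv2.imwrite("pics/top3.png",im)
im=im[150:270,280:390];cv2.imwrite("pics/t3c.png",cv2.resize(im,None,fx=5,fy=5,interpolation=cv2.INTER_CUBIC))
E
```

```text
clock: 11.25
tcp_pos: [0.436, -0.1301, 0.2233]
orientation: [0.0, 0.998, 0.07, 0.008]
wrist_force: [11.8, 8.0, 14.3]
finger_gap: -0.0001
t 11.25 tip [ 436.  -130.1  223.3] clamp [-245.6  -23.5] psi 8.02 tilt [0.016  0.0007] F [11.8  8.  14.3] gap -0.1 j [-0.47  0.22 -0.56  0.78  0.01  2.53]
```

View pics/t3c.png

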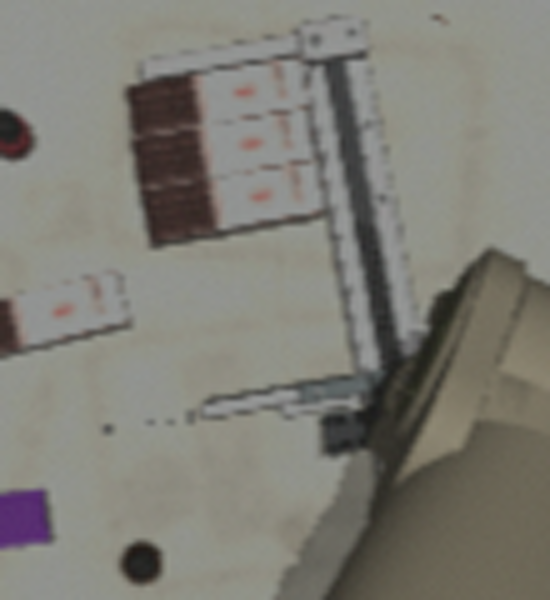

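Run:
```python
from go import *
g=lambda x,y:(280+(x+.5)/5-.5,150+(y+.5)/5-.5)
for p in ((203,402),(206,420),(280,410)): 
    w=plane("top",[g(*p)],.03)[0]*1000; print(p,w.round(1),w2c(w).round(1))
im=cv2.imread("pics/top3.png")[215:245,310:360].astype(float);im=np.clip((im-40)*1.3,0,255).astype(np.uint8)
cv2.imwrite("pics/t3d.png",cv2.resize(im,None,fx=15,fy=15,interpolation=cv2.INTER_CUBIC))
```

```text
(203, 402) [454.8  -1.7  30. ] [-209.3  101. ]
(206, 420) [443.2  -3.3  30. ] [-221.  101.]
(280, 410) [448.3 -51.   30. ] [-222.5   53.1]
```

View pics/t3d.png

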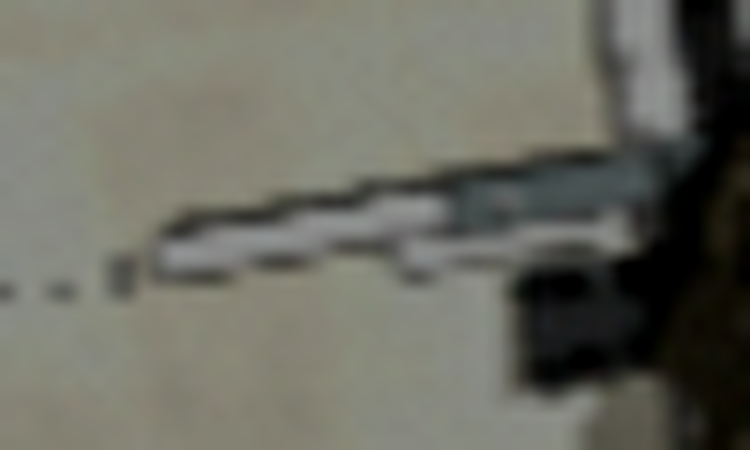

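```bash
python3 -m crank '[[-1.5,0,1,0,0,0,0],[-1.5,0,0,0,0,0,0],[0,0,0,0,0,0,0],[0,0,0,0,0,0,0],[0,0,0,0,0,0,0],[0,0,0,0,0,0,0],[0,0,0,0,0,0,0],[0,0,0,0,0,0,0]]'
python3 - <<'E'
from go import *
show()
im=read_camera("top")[215:245,310:360].astype(float);im=np.clip((im-40)*1.3,0,255).astype(np.uint8)
cv2.imwrite("pics/t3e.png",cv2.resize(im,None,fx=15,fy=15,interpolation=cv2.INTER_CUBIC))
E
```

```text
clock: 12.3
tcp_pos: [0.4346, -0.1307, 0.2233]
orientation: [0.0, 0.997, 0.07, 0.01]
wrist_force: [15.0, 10.4, 16.4]
finger_gap: -0.0001
t 12.3 tip [ 434.6 -130.7  223.3] clamp [-247.1  -24. ] psi 8.06 tilt [0.0207 0.0006] F [15.  10.4 16.4] gap -0.1 j [-0.47  0.22 -0.56  0.77  0.01  2.53]
```

View pics/t3e.png

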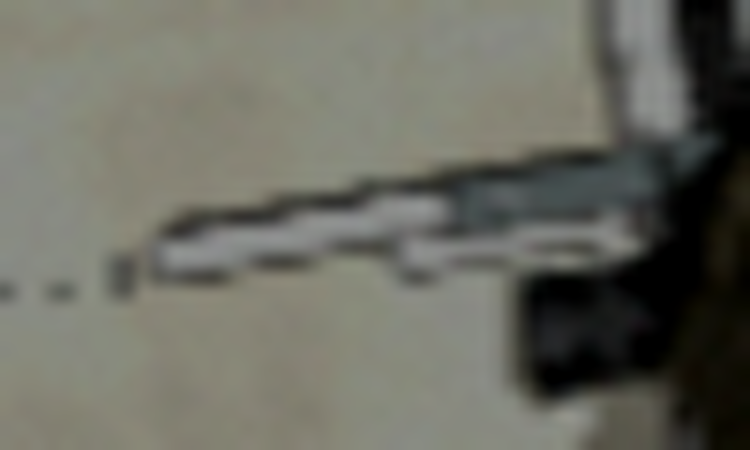

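```bash
python3 -m crank '[[4,0,-1,0,0,0,0],[2,0,-12,0,0,0,0],[0,0,-30,0,0,0,0],[0,0,-30,0,0,-10,0],[0,0,0,0,0,-10,0],[0,0,0,0,0,-10,0],[0,0,0,0,0,-10,0],[0,0,0,0,0,-10,0]]'
python3 - <<'E'
from go import *
show()
f=lambda u,v:(240+(u+.5)/5.6-.5,145+(v+.5)/4.6-.5)
print(plane("top",[f(65,285),f(5,285),f(52,120)],.0345)*1000)
# carton precise: fit edges
im=read_camera("top");cv2.imwrite("pics/top4.png",im)
c=im[195:240,255:315].astype(float);c=np.clip((c-30)*1.35,0,255).astype(np.uint8)
cv2.imwrite("pics/t4c.png",cv2.resize(c,None,fx=12,fy=12,interpolation=cv2.INTER_CUBIC))
plan([490,196,250],102.6)
E
```

```text
clock: 13.35
tcp_pos: [0.4334, -0.1292, 0.2914]
orientation: [-0.0, 0.874, 0.487, -0.001]
wrist_force: [-0.5, -0.8, -0.1]
finger_gap: -0.0002
t 13.35 tip [ 433.4 -129.2  291.4] clamp [-248.   -22.4] psi 58.22 tilt [-0.0016  0.0002] F [-0.5 -0.8 -0.1] gap -0.2 j [-0.47  0.15 -0.46  0.97 -0.    1.66]
[[535.59825247 218.06732101  34.5       ]
 [536.48354435 252.54570092  34.5       ]
 [652.982709   224.56333574  34.5       ]]
turn rv deg [-9.000e-02  1.000e-02 -4.409e+01] shift [305.1 126.1  41.4]
```

View pics/t4c.png

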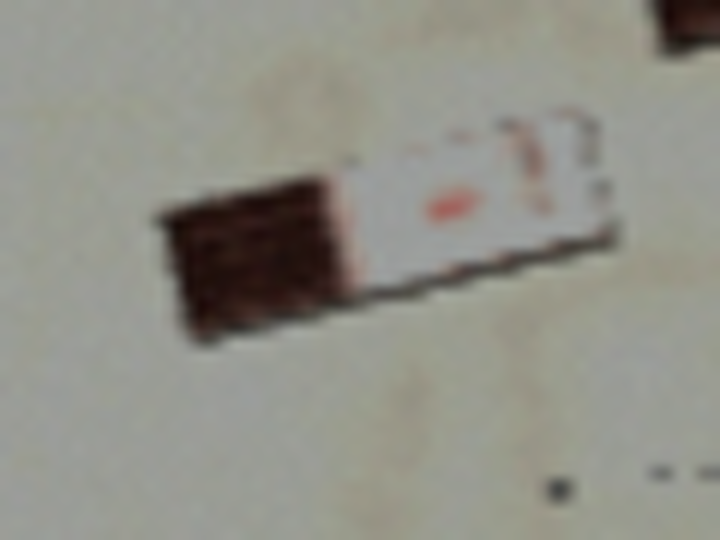

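View pics/top4.png

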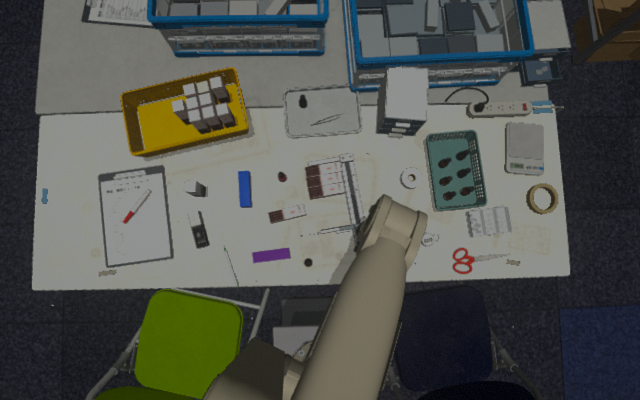

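```bash
python3 -m crank '[[0,0,0,0,0,-10.5,0],[0,0,0,0,0,-10.5,0],[0,0,0,0,0,-10.5,0],[0,0,0,0,0,-10.5,0],[20,8,0,0,0,-2.1,0],[52,21,0,0,0,0,0],[52,21,0,0,0,0,0],[52,21,0,0,0,0,0]]'
python3 - <<'E'
from go import *
show();plan([490,196,184],102.6)
E
```

```text
clock: 14.4
tcp_pos: [0.4674, 0.0589, 0.2915]
orientation: [-0.0, 0.631, 0.776, -0.0]
wrist_force: [0.2, -0.6, 0.7]
finger_gap: 0.0002
t 14.4 tip [467.4  58.9 291.5] clamp [-188.5  159.3] psi 101.8 tilt [-0.0006 -0.0005] F [ 0.2 -0.6  0.7] gap 0.2 j [-0.05  0.18 -0.41  0.97 -0.    1.32]
turn rv deg [-0.04  0.02 -0.8 ] shift [128.9  52.  107.5]
```

```bash
python3 -m crank '[[45,18,0,0,0,-0.6,0],[45,18,0,0,0,0,0],[39,16,0,0,0,0,0],[0,0,40,0,0,0,0],[0,0,40,0,0,0,0],[0,0,22,0,0,0,0],[0,0,5,0,0,0,0],[0,0,0,0,0,0,0]]'
python3 - <<'E'
from go import *
show();plan([490,196,184],102.6)
im=read_camera("top");cv2.imwrite("pics/top5.png",im)
c=im[175:245,235:325];cv2.imwrite("pics/t5c.png",cv2.resize(c,None,fx=8,fy=8,interpolation=cv2.INTER_CUBIC))
im=read_camera("scene");cv2.imwrite("pics/scene5.png",im)
c=im[180:270,250:400];cv2.imwrite("pics/s5c.png",cv2.resize(c,None,fx=5,fy=5,interpolation=cv2.INTER_CUBIC))
E
```

```text
clock: 15.4
tcp_pos: [0.4908, 0.1945, 0.1848]
orientation: [-0.0, 0.626, 0.78, -0.0]
wrist_force: [0.1, -0.8, 0.8]
finger_gap: -0.0001
t 15.4 tip [490.8 194.5 184.8] clamp [-146.7  290.4] psi 102.54 tilt [-0.0004 -0.0003] F [ 0.1 -0.8  0.8] gap -0.1 j [ 0.23  0.4  -0.42  0.76 -0.    1.58]
turn rv deg [-0.02  0.01 -0.06] shift [ 1.6 -0.4  0.8]
```

View pics/t5c.png

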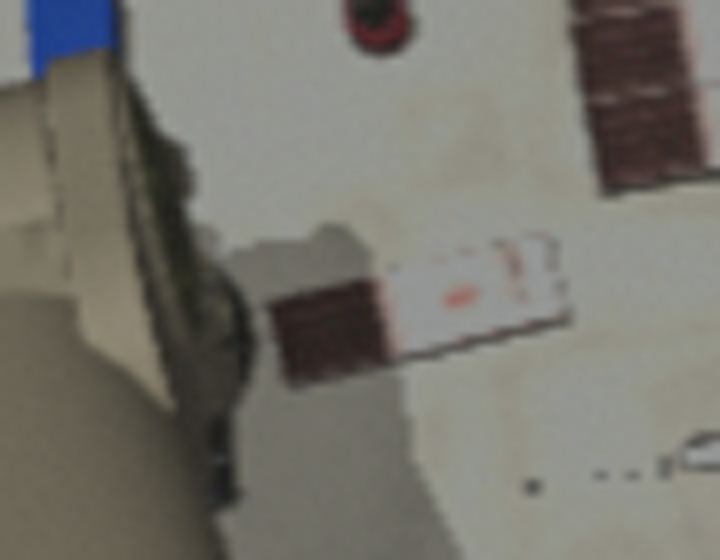

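View pics/s5c.png

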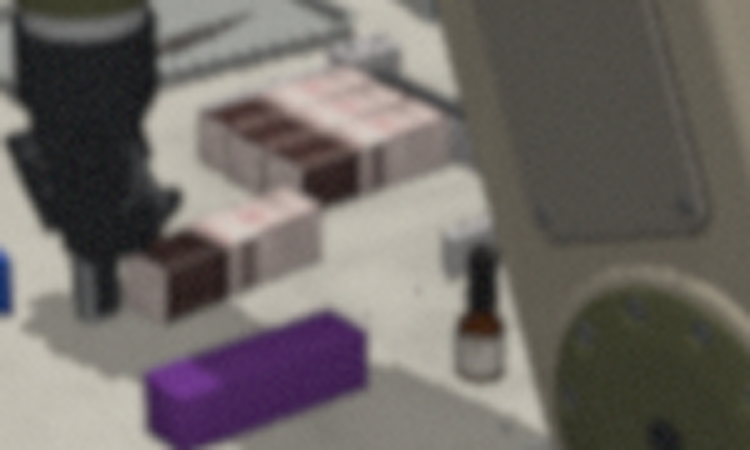

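```bash
python3 -m crank '[[-8,0,0,0,0,0,0],[-8,0,0,0,0,0,0],[-6,0,0,0,0,0,0],[-6,0,0,0,0,0,0],[-8,0,0,0,0,0.5,0],[-8,0,0,0,0,0.5,0],[-8,0,0,0,0,0.5,0],[-8,0,0,0,0,0.5,0]]'
python3 - <<'E'
from go import *
show()
im=read_camera("top");cv2.imwrite("pics/top6.png",im)
c=im[175:245,275:365];cv2.imwrite("pics/t6c.png",cv2.resize(c,None,fx=8,fy=8,interpolation=cv2.INTER_CUBIC))
E
```

```text
clock: 16.5
tcp_pos: [0.5035, 0.1354, 0.1846]
orientation: [0.0, 0.639, 0.769, -0.0]
wrist_force: [0.3, 0.0, -0.1]
finger_gap: -0.0001
t 16.5 tip [503.5 135.4 184.6] clamp [-142.2  230.1] psi 100.57 tilt [-0.     -0.0001] F [ 0.3  0.  -0.1] gap -0.1 j [ 0.11  0.39 -0.43  0.75 -0.    1.5 ]
```

View pics/t6c.png

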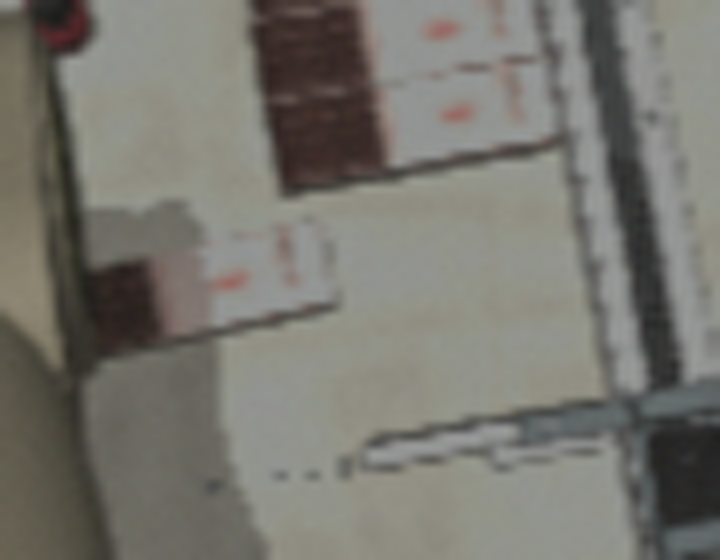

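The carton is sliding straight and is now within about 2° of the row. The jaw stays back. I'll keep pushing.

```bash
python3 -m crank '[[-9,0,0,0,0,0.4,0],[-9,0,0,0,0,0.4,0],[-9,0,0,0,0,0.4,0],[-9,0,0,0,0,0.4,0],[-9,0,0,0,0,0.4,0],[-9,0,0,0,0,0.4,0],[-9,0,0,0,0,0.2,0],[-9,0,0,0,0,0,0]]'
python3 - <<'E'
from go import *
show()
im=read_camera("top");cv2.imwrite("pics/top7.png",im)
c=im[175:245,285:375];cv2.imwrite("pics/t7c.png",cv2.resize(c,None,fx=8,fy=8,interpolation=cv2.INTER_CUBIC))
E
```

```text
clock: 17.55
tcp_pos: [0.515, 0.0643, 0.1846]
orientation: [0.0, 0.656, 0.755, -0.0]
wrist_force: [0.4, -0.1, -0.2]
finger_gap: 0.0005
t 17.55 tip [515.   64.3 184.6] clamp [-140.6  158.1] psi 98.01 tilt [-0.0001 -0.0001] F [ 0.4 -0.1 -0.2] gap 0.5 j [-0.03  0.38 -0.44  0.75 -0.    1.4 ]
```

View pics/t7c.png

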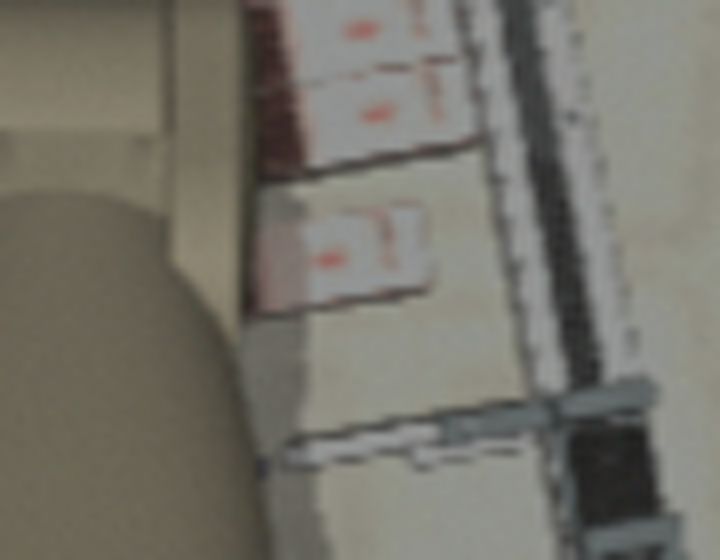

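Run:
```python
from go import *
g=lambda x,y:(285+(x+.5)/8-.5,175+(y+.5)/8-.5)
for p in ((422,200),(434,288)):
    w=plane("top",[g(*p)],.0345)[0]*1000; print(w.round(1),w2c(w).round(1))
p=(478,140); w=plane("top",[g(*p)],.0345)[0]*1000; print("row",w2c(w).round(1))
```

```text
[551.2 -59.6  34.5] [-121.8   30.4]
[515.4 -63.3  34.5] [-157.7   31.7]
row [-101.4    3.9]
```

```bash
python3 -m crank '[[-5,0,0,0,0,0,0],[-5,0,0,0,0,0,0],[-5,0,0,0,0,0,0],[-4,0,0,0,0,0,0],[-3,0,0,0,0,0,0],[-2,0,0,0,0,0,0],[-2,0,0,0,0,0,0],[-1,0,0,0,0,0,0]]'
python3 - <<'E'
from go import *
show()
E
```

```text
clock: 18.6
tcp_pos: [0.5187, 0.0381, 0.1846]
orientation: [0.0, 0.656, 0.755, -0.0]
wrist_force: [0.3, 0.9, 0.1]
finger_gap: -0.0
t 18.6 tip [518.7  38.1 184.6] clamp [-140.5  131.7] psi 98.01 tilt [-0.0001 -0.0001] F [0.3 0.9 0.1] gap -0.0 j [-0.08  0.38 -0.44  0.75 -0.    1.35]
```

```bash
python3 -m crank '[[-1,0,0,0,0,0,0],[-1,0,0,0,0,0,0],[-1,0,0,0,0,0,0],[-1,0,0,0,0,0,0],[0,0,0,0,0,0,0],[0,0,0,0,0,0,0],[0,0,0,0,0,0,0],[0,0,0,0,0,0,0]]'
python3 - <<'E'
from go import *
show()
im=read_camera("top");cv2.imwrite("pics/top8.png",im)
c=im[175:245,285:375];cv2.imwrite("pics/t8c.png",cv2.resize(c,None,fx=8,fy=8,interpolation=cv2.INTER_CUBIC))
E
```

```text
clock: 19.6
tcp_pos: [0.5192, 0.0342, 0.1846]
orientation: [0.0, 0.656, 0.755, -0.0]
wrist_force: [-0.1, 0.1, -0.2]
finger_gap: -0.0003
t 19.6 tip [519.2  34.2 184.6] clamp [-140.5  127.8] psi 98.01 tilt [-0.0001 -0.0001] F [-0.1  0.1 -0.2] gap -0.3 j [-0.09  0.38 -0.44  0.75 -0.    1.34]
```

View pics/t8c.png

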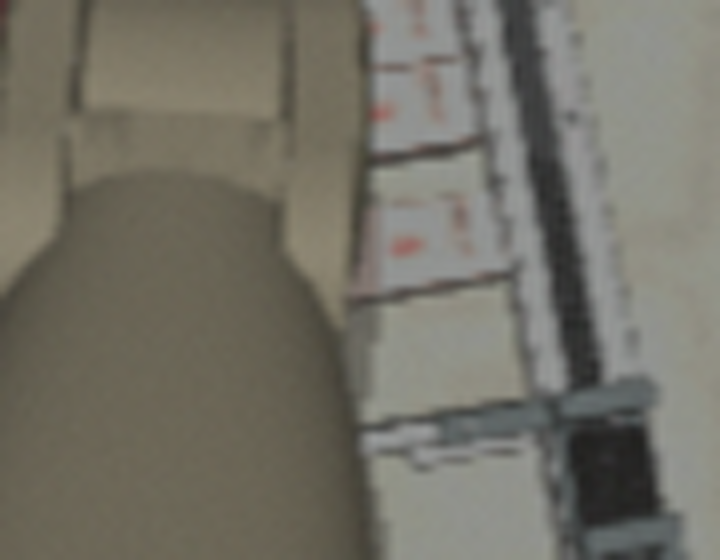

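```bash
python3 -m crank '[[-1,0,0,0,0,0,0],[-1,0,0,0,0,0,0],[-1,0,0,0,0,0,0],[0,0,0,0,0,0,0],[0,0,0,0,0,0,0],[0,0,0,0,0,0,0],[0,0,0,0,0,0,0],[0,0,0,0,0,0,0]]'
python3 - <<'E'
from go import *
show()
E
```

```text
clock: 20.65
tcp_pos: [0.5195, 0.0318, 0.1847]
orientation: [-0.001, 0.656, 0.755, 0.0]
wrist_force: [-1.4, 4.6, 1.6]
finger_gap: -0.0002
t 20.65 tip [519.5  31.8 184.7] clamp [-140.6  125.3] psi 98.05 tilt [-0.0004  0.0013] F [-1.4  4.6  1.6] gap -0.2 j [-0.09  0.38 -0.44  0.75  0.    1.34]
```

```bash
python3 -m crank '[[15,0,0,0,0,0,0],[10,0,-35,0,0,0,0],[0,0,-50,0,0,0,0],[0,0,-20,0,0,10.5,0],[0,0,0,0,0,10.5,0],[0,0,0,0,0,10.5,0],[0,0,0,0,0,10.5,0],[0,0,0,0,0,10.5,0]]'
python3 - <<'E'
from go import *
show(); w=c2w([-250,75]);print(w);plan([w[0],w[1],184],7.9)
E
```

```text
clock: 21.65
tcp_pos: [0.5161, 0.0565, 0.2897]
orientation: [0.001, 0.923, 0.384, -0.0]
wrist_force: [-0.1, 0.7, 0.7]
finger_gap: -0.0002
t 21.65 tip [516.1  56.5 289.7] clamp [-140.6  150.2] psi 45.17 tilt [ 0.0001 -0.0012] F [-0.1  0.7  0.7] gap -0.2 j [-0.05  0.27 -0.3   1.   -0.    2.31]
[418.06429324 -33.07292677]
turn rv deg [6.000e-02 2.000e-02 3.727e+01] shift [-109.4   75.2  105.7]
```

```bash
python3 -m crank '[[0,0,0,0,0,10.5,0],[0,0,0,0,0,10.5,0],[0,0,0,0,0,10.5,0],[0,0,0,0,0,5.8,0],[-40,27,0,0,0,0,0],[-40,27,0,0,0,0,0],[-29,21,0,0,0,0,0],[0,0,30,0,0,0,0]]'
python3 - <<'E'
from go import *
show(); w=c2w([-250,75]);plan([w[0],w[1],184],7.9)
im=read_camera("top");cv2.imwrite("pics/top9.png",im)
c=im[155:245,265:375];cv2.imwrite("pics/t9c.png",cv2.resize(c,None,fx=6.5,fy=6.5,interpolation=cv2.INTER_CUBIC))
E
```

```text
clock: 22.65
tcp_pos: [0.4186, -0.0348, 0.2611]
orientation: [0.001, 0.998, 0.07, 0.002]
wrist_force: [0.6, -0.5, -0.2]
finger_gap: 0.0003
t 22.65 tip [418.6 -34.8 261.1] clamp [-249.7   73.2] psi 8.05 tilt [ 0.004  -0.0027] F [ 0.6 -0.5 -0.2] gap 0.3 j [-0.27  0.12 -0.58  0.87 -0.    2.73]
turn rv deg [ 0.18 -0.2   0.15] shift [-0.3 -1.8 77.1]
```

View pics/t9c.png

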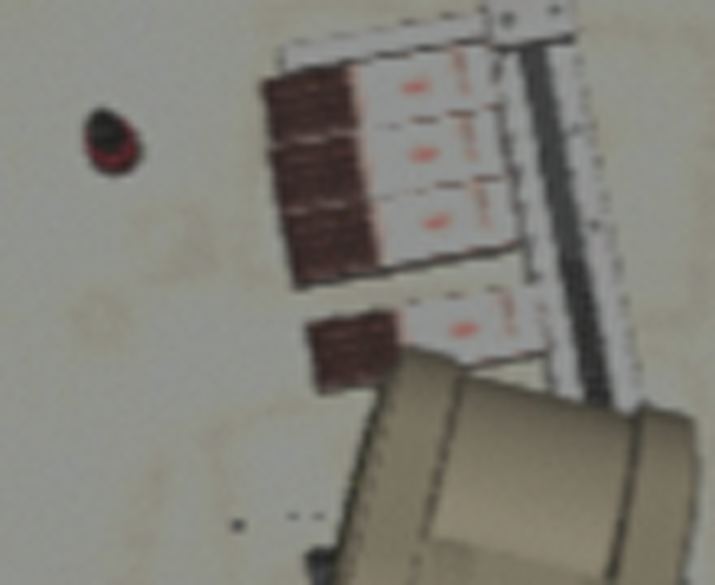

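The loose carton now lies parallel, flush with the row's left edge at crop (310-545, 290-390). Next I'll go down behind the jaw.

```bash
python3 -m crank '[[0,0,35,0,0,0,0],[0,0,30,0,0,0,0],[0,0,12,0,0,0,0],[0,0,0,0,0,0,0],[5,0,0,0,0,0,0],[5,0,0,0,0,0,0],[4,0,0,0,0,0,0],[3,0,0,0,0,0,0]]'
python3 - <<'E'
from go import *
show()
E
```

```text
clock: 23.7
tcp_pos: [0.4364, -0.0314, 0.183]
orientation: [0.0, 0.997, 0.072, 0.0]
wrist_force: [0.4, 0.5, 0.7]
finger_gap: 0.0003
t 23.7 tip [436.4 -31.4 183. ] clamp [-231.6   74.2] psi 8.21 tilt [ 0.0007 -0.0003] F [0.4 0.5 0.7] gap 0.3 j [-0.26  0.25 -0.64  0.67 -0.    2.74]
```

```bash
python3 -m crank '[[3,0,0,0,0,0.3,0],[4,0,0,0,0,0,0],[5,0,0,0,0,0,0],[5,0,0,0,0,0,0],[5,0,0,0,0,0,0],[5,0,0,0,0,0,0],[5,0,0,0,0,0,0],[5,0,0,0,0,0,0]]'
python3 - <<'E'
from go import *
show()
im=read_camera("top");cv2.imwrite("pics/top10.png",im)
c=im[155:245,265:375];cv2.imwrite("pics/t10c.png",cv2.resize(c,None,fx=6.5,fy=6.5,interpolation=cv2.INTER_CUBIC))
E
```

```text
clock: 24.7
tcp_pos: [0.4719, -0.0259, 0.1822]
orientation: [-0.0, 0.998, 0.069, -0.001]
wrist_force: [-4.0, 0.4, -2.3]
finger_gap: -0.0003
t 24.7 tip [471.9 -25.9 182.2] clamp [-195.7   74.7] psi 7.92 tilt [-0.0025  0.0007] F [-4.   0.4 -2.3] gap -0.3 j [-0.22  0.31 -0.56  0.7   0.    2.78]
```

View pics/t10c.png

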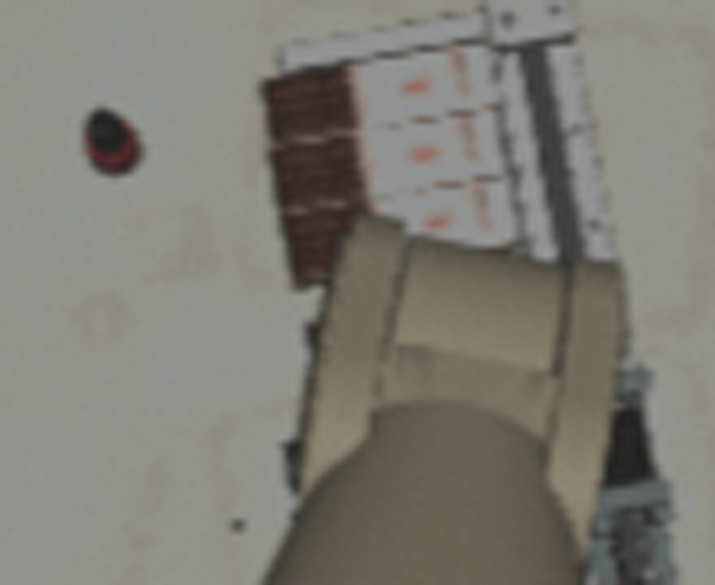

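```bash
python3 -m crank '[[5,0,0,0,0,0,0],[5,0,0,0,0,0,0],[5,0,0,0,0,0,0],[5,0,0,0,0,0,0],[4,0,0,0,0,0,0],[3,0,0,0,0,0,0],[2,0,0,0,0,0,0],[1,0,0,0,0,0,0]]'
python3 - <<'E'
from go import *
show()
E
```

```text
clock: 25.75
tcp_pos: [0.5022, -0.0219, 0.1824]
orientation: [-0.0, 0.998, 0.069, -0.0]
wrist_force: [-5.5, 0.8, 0.2]
finger_gap: -0.0001
t 25.75 tip [502.2 -21.9 182.4] clamp [-165.1   74.5] psi 7.92 tilt [-0.0005  0.0005] F [-5.5  0.8  0.2] gap -0.1 j [-0.2   0.36 -0.48  0.73  0.    2.8 ]
```

```bash
python3 -m crank '[[1,0,0,0,0,0,0],[1,0,0,0,0,0,0],[1,0,0,0,0,0,0],[1,0,0,0,0,0,0],[0,0,0,0,0,0,0],[0,0,0,0,0,0,0],[0,0,0,0,0,0,0],[0,0,0,0,0,0,0]]'
python3 - <<'E'
from go import *
show()
E
```

```text
clock: 26.75
tcp_pos: [0.5062, -0.0215, 0.1826]
orientation: [0.0, 0.998, 0.069, -0.0]
wrist_force: [-3.4, 1.6, -1.2]
finger_gap: -0.0003
t 26.75 tip [506.2 -21.5 182.6] clamp [-161.1   74.3] psi 7.91 tilt [-0. -0.] F [-3.4  1.6 -1.2] gap -0.3 j [-0.2   0.37 -0.47  0.73 -0.    2.8 ]
```

```bash
python3 -m crank '[[1,0,0,0,0,0,0],[1,0,0,0,0,0,0],[1,0,0,0,0,0,0],[1,0,0,0,0,0,0],[0,0,0,0,0,0,0],[0,0,0,0,0,0,0],[0,0,0,0,0,0,0],[0,0,0,0,0,0,0]]'
python3 - <<'E'
from go import *
show()
E
```

```text
clock: 27.75
tcp_pos: [0.5097, -0.0211, 0.1826]
orientation: [0.0, 0.998, 0.069, -0.001]
wrist_force: [-5.6, 1.5, 1.1]
finger_gap: -0.0001
t 27.75 tip [509.7 -21.1 182.6] clamp [-157.6   74.3] psi 7.9 tilt [-0.0013 -0.0005] F [-5.6  1.5  1.1] gap -0.1 j [-0.2   0.37 -0.46  0.74 -0.    2.81]
```

```bash
python3 -m crank '[[1,0,0,0,0,0,0],[1,0,0,0,0,0,0],[1,0,0,0,0,0,0],[1,0,0,0,0,0,0],[0,0,0,0,0,0,0],[0,0,0,0,0,0,0],[0,0,0,0,0,0,0],[0,0,0,0,0,0,0]]'
python3 - <<'E'
from go import *
show()
im=read_camera("top");cv2.imwrite("pics/top11.png",im)
c=im[155:245,265:375];cv2.imwrite("pics/t11c.png",cv2.resize(c,None,fx=6.5,fy=6.5,interpolation=cv2.INTER_CUBIC))
im=read_camera("scene");cv2.imwrite("pics/scene11.png",im)
c=im[160:270,250:420];cv2.imwrite("pics/s11c.png",cv2.resize(c,None,fx=4.7,fy=4.7,interpolation=cv2.INTER_CUBIC))
E
```

```text
clock: 28.75
tcp_pos: [0.5111, -0.0207, 0.1826]
orientation: [0.001, 0.998, 0.069, -0.004]
wrist_force: [-16.7, -2.0, 11.0]
finger_gap: 0.0
t 28.75 tip [511.1 -20.7 182.6] clamp [-156.2   74.5] psi 7.86 tilt [-0.0077 -0.002 ] F [-16.7  -2.   11. ] gap 0.0 j [-0.2   0.38 -0.46  0.75 -0.    2.81]
```

View pics/t11c.png

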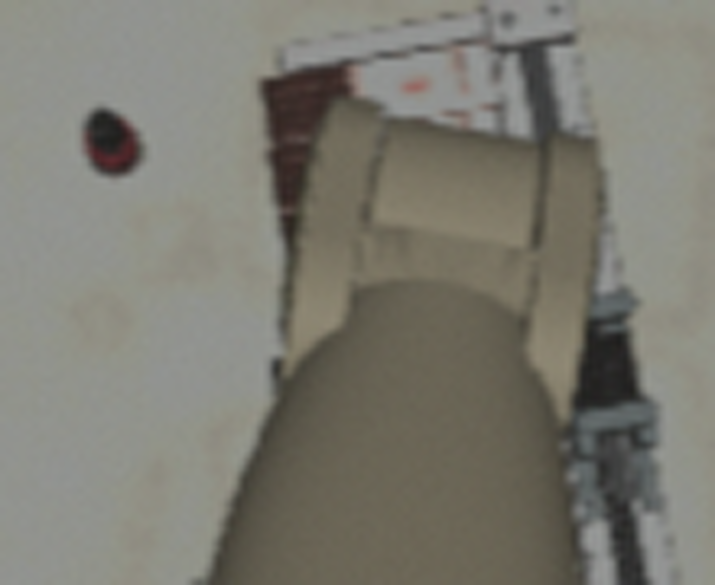

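View pics/s11c.png

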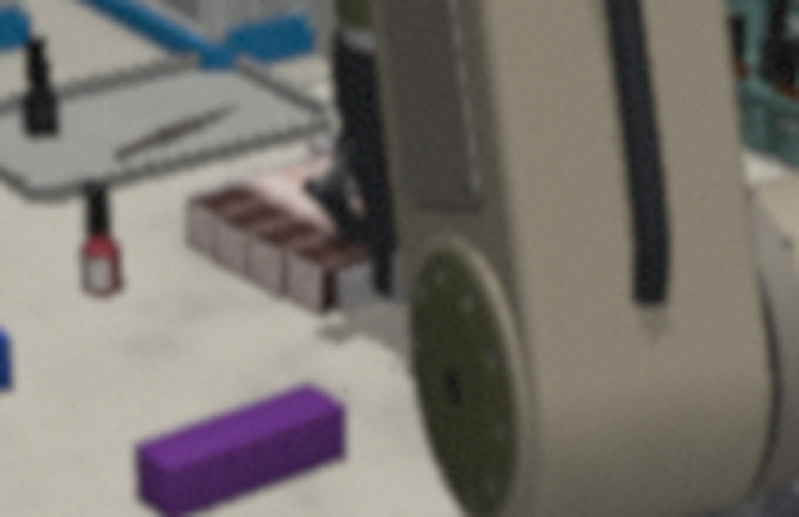

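Four cartons are pressed together and the force rose to 17 N, so it is tight. I'll back off straight and lift clear.

```bash
python3 -m crank '[[-3,0,0,0,0,0,0],[-5,0,0,0,0,0,0],[-12,0,0,0,0,0,0],[-20,0,0,0,0,0,0],[-10,0,-20,0,0,0,0],[0,0,-50,0,0,0,0],[-30,0,-50,0,0,0,0],[-40,0,0,0,0,0,0]]'; python3 -m crank '[[0,50,-20,0,0,0,0],[0,50,0,0,0,0,0],[0,50,0,0,0,0,0],[0,50,0,0,0,0,0],[0,50,0,0,0,0,0],[0,50,0,0,0,0,0],[0,0,0,0,0,0,0],[0,0,0,0,0,0,0]]'
python3 - <<'E'
from go import *
show()
im=read_camera("top");cv2.imwrite("pics/top12.png",im)
c=im[155:245,265:375];cv2.imwrite("pics/t12c.png",cv2.resize(c,None,fx=6.5,fy=6.5,interpolation=cv2.INTER_CUBIC))
im=read_camera("scene");cv2.imwrite("pics/scene12.png",im)
c=im[160:270,250:420];cv2.imwrite("pics/s12c.png",cv2.resize(c,None,fx=4.7,fy=4.7,interpolation=cv2.INTER_CUBIC))
E
```

```text
clock: 29.85
tcp_pos: [0.397, -0.0379, 0.3069]
orientation: [0.002, 0.998, 0.069, 0.005]
wrist_force: [-0.2, -1.1, -0.7]
finger_gap: -0.0001
clock: 30.85
tcp_pos: [0.4361, -0.334, 0.3226]
orientation: [-0.0, 0.998, 0.069, -0.0]
wrist_force: [0.0, 0.5, -0.8]
finger_gap: 0.0
t 30.85 tip [ 436.1 -334.   322.6] clamp [-273.5 -225.6] psi 7.87 tilt [-0.0001  0.0002] F [ 0.   0.5 -0.8] gap 0.0 j [-0.8   0.3  -0.17  1.09  0.    2.2 ]
```

View pics/t12c.png

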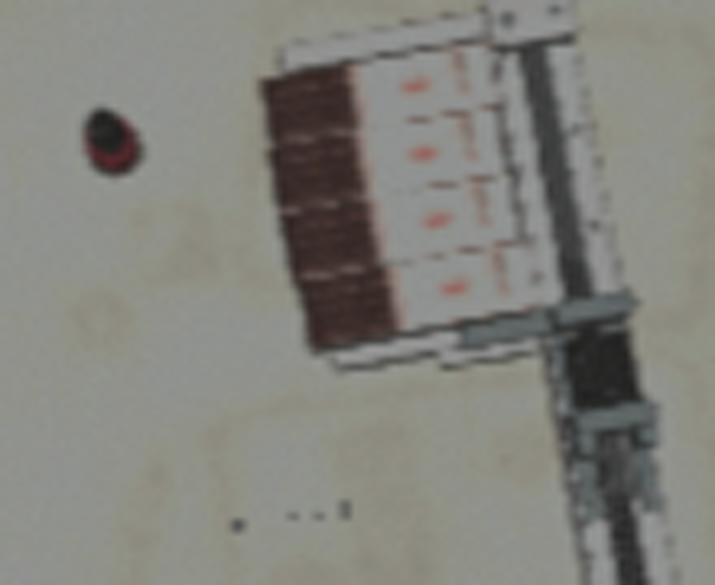

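View pics/s12c.png

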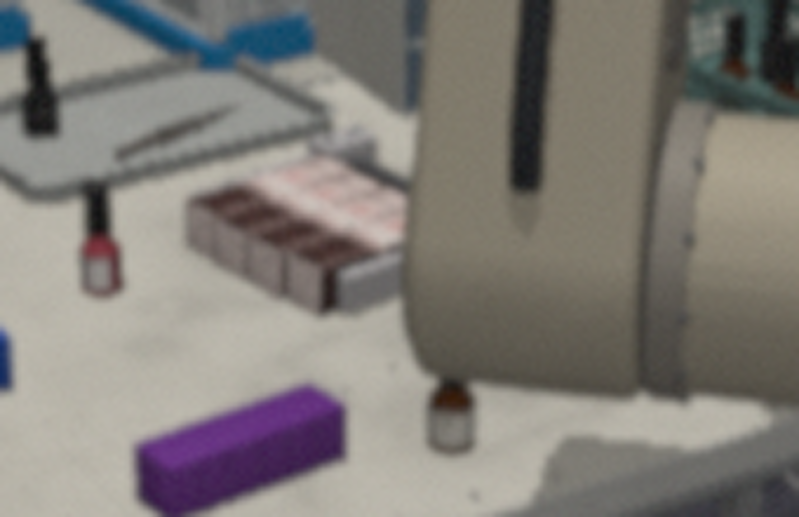

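Run:
```python
from go import *
a=cv2.GaussianBlur(cv2.imread("pics/top0.png"),(3,3),0).astype(int);b=cv2.GaussianBlur(cv2.imread("pics/top12.png"),(3,3),0).astype(int)
d=(np.abs(a-b).max(2)>35).astype(np.uint8);d[290:]=0
n,l,st,ce=cv2.connectedComponentsWithStats(d)
for i in range(1,n):
    if st[i,4]>4: print(st[i])
g=lambda x,y:(265+(x+.5)/6.5-.5,155+(y+.5)/6.5-.5)
for p,z in (((335,368),.03),((315,350),.0345),((265,80),.0345)):
    print(p,w2c(plane("top",[g(*p)],z)[0]*1000).round(1))
```

```text
[ 363  186  183   96 7698]
[326 192  35  13 206]
[311 198  36  12 212]
[470 199   6   5  20]
[353 209   9   8  38]
[268 210  18  14 174]
[296 215   8   3  10]
[354 227   3   7  19]
[362 226   4   7  22]
[533 235   3   6  16]
[456 265  12   6  51]
[313 271  28  13 203]
[425 279  80  11 719]
(335, 368) [-147.4  104. ]
(315, 350) [-137.4  112.4]
(265, 80) [  0.7 114.9]
```

```bash
python3 -c "
from workcell import *
print(hand_in())"
```

```text
the job is handed in; nothing more can be done
None
```

The job is done and was handed in at about 31 s, with the arm lifted clear. The hand-in gave no verdict.

- **Opening the jaw:** I held the thumb release down and pushed the carriage back to its end stop. The plate's outer face measured about -221 mm in clamp x, against -222 expected. It did not move when I pushed harder, up to 15 N.
- **Adding the carton:** I pushed the loose carton end-on into the gap and turned it about 5° on the way, so it lay parallel to the row. At the fence the force rose to about 5 N.
- **Closing the jaw:** With the release let go, I pushed the jaw up until the force rose to 17 N.

**Last checks:**
- **Row:** The final pictures show four cartons side by side, parallel and against the fence, with no gap visible at the jaw.
- **Fourth carton:** Its outer edge measured about -137 mm, against -138 expected. Its left end sits about 2 mm further in than the other three, which is within the measuring error.
- **Jaw face:** The outer face measured about -147 mm, against -150 expected. The 3 mm difference is about one pixel of the top view.
- **Other things on the table:** Comparing the top view before and after showed no shift in the bottles or the look-alike cartons. The comparison could not check the right side of the table, where the arm was in view. The arm passed over that side only well above the table.

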